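Seat a tile on the painting board and bolt it in

TASK

Pick up the square terracotta tile and lay it flat on the upper part of the sloping painting board, then let go so that it slides down by itself into the corner between the two rails. Once it sits home in the corner, push the barrel bolt across over the tile's corner until its tip is fully in the keeper. Leave the other things on the table where they are.

Things in the scene. Friction and masses are not known exactly. Their poses are not given: they have to be found in the camera images.
- tile: Square terracotta tile, 60 x 60 x 12 mm, about 85 g, lying flat on the table at the start. Origin: centre of its underside; x and y run parallel to its edges, z out of its upper face. All four sides are alike, and any of them may face any rail.
- board: Slick varnished wooden painting board on a fixed stand, face sloping 32 degrees, looking up and towards the robot's right; the tile slides down it from rest. Origin: on its face at the inner corner where the two rails meet (lowest point of the V), 62 mm above the table. x: straight up the slope; y: level, to the left as one looks up the slope (towards the robot's base side); z: square out of the face. Face: x -30 to 205 mm, y -155 to 155 mm; 16 mm thick.
- seat (a point): Point on the board's face under the centre of the tile when it is home: board x = 42.4 mm, y = 0. Round it two dark rails, 14 mm high, 10 mm thick, 105 mm long, run from the board's origin up the board at 45 degrees to either side (inner faces along board (1,1,0) and (1,-1,0)), a right-angled V. A tile at home has two edges flat on these.
- keeper (a point): Centre of the bolt's keeper, a steel arch 26 mm wide and 35 mm high, at board x = 20, y = 37 to 55 mm, this point 22 mm above the face. The bolt's 10 mm rod runs along board y at this same x and height, 5 mm clear above the seated tile. It lies in a steel channel 24 mm wide, 24 mm high, board y = -152 to -40 mm, with a front guide 35 mm high at y = -42 mm.
- bolt (a joint): Travel of the bolt in m along the board's +y: 0 is fully drawn back (tip at board y = -36 mm), 0.088 is fully home against its stop (tip at board y = +52 mm, inside the keeper). It starts drawn back or nearly so. It slides stiffly with about 2 N of friction and stays where it is left.
- knob (a point): Centre of the top end of the bolt's steel knob, which stands square out of the board from the rod and moves with the bolt: 14 mm diameter over its top 17 mm, on an 8 mm stem; its top is 55 mm above the board's face. At bolt travel q it is at board x = 20 mm, y = -141 mm + q.
- coaster: Round terracotta coaster, 64 mm diameter, 12 mm thick, lying flat near the tile; may have changed places with it. Bystander. Origin: centre of its underside.
- case: Black spectacle case, 60 x 150 x 38 mm, on the table. Bystander. Origin: centre of its underside, y along its length.
- bowl: White bowl, 110 mm across the rim, 50 mm high, on the table. Bystander. Origin: centre of its underside.
- brush_cup: Terracotta cup, 78 mm diameter, 100 mm high, with brushes that rise to about 260 mm. Bystander. Origin: centre of its underside.
Not all that is in view belongs to the job. What is shaped like the tile but yellow is not meant.

How it is judged:
By the outcome, as a careful person would: the job done as asked, in the order asked, and still so for the second after the job is handed in, with the robot touching nothing.
It also fails if it takes over 51 s, if anything falls off the work surface, if the arm or the gripper's body presses on something with over 40 N, if the wrist force passes 120 N, or if a joint passes its speed limit or range.

ROBOT

A 6-joint arm with a two-finger parallel gripper is mounted at the origin on the work surface. World frame = base frame: x ahead of the robot, y to its left, z up, the work surface at z = 0. Lengths are in m, angles in rad, forces in N, time in s.
With the tool pointing down it reaches from about 0.225 to 0.875 m from the base axis. Payload 3.4 kg.
Tool frame: the origin (TCP) lies between the finger pads; the fingertips stand 8 mm ahead of it and the grasp point (between the pads) lies 11 mm behind it; z points along the fingers, y is the line along which they close (so a half turn about z gives the same grasp; the last joint's range is limited). The gripper opens to 85 mm and grips with 20 to 120 N. Pads are 22 mm wide; open, the fingers measure 114 mm over their backs; the gripper's body (76 mm by 85 mm) begins 54 mm behind the grasp point. The pads swing forward as they close: fully open they stand 13 mm farther back than shut.
Start: joints at [0.993, 0.276, 1.505, -0, 1.361, -0.121], TCP at [0.254, 0.516, 0.215] pointing down, gripper open.
Joint ranges: [-2.89, 2.89], [-0.75, 2.08], [0.22, 2.7], [-1.18, 4.32], [0.11, 2.71], [-2.7, 2.7]. Speed limits (rad/s): [2.57, 2.57, 3.14, 3.14, 3.14, 3.14].

INTERFACE

Orientations are given as a unit quaternion [w, x, y, z].
In Python, from rig import manip, optics, finder gives the robot as it stands.
- The arm moves only by the tool servo_tool, never from a script. Its argument "increments" is a list of rows, each a list of 7 numbers: the shift along the tool's x, y, z in cm, then the turn, a rotation vector about the tool's x, y, z in degrees, then the closure, from -1 (fully open) to 1 (shut). In form: [[x, y, z, rx, ry, rz, gripper], ...]. A call has exactly 5 rows; each row shifts and turns the commanded pose from where the row before left it, along the tool's axes as they then stand; what a row does not reach is not made up. A row lasts 1/10 s, in which the tool goes at most 50 mm and 8.59 degrees, less where a joint would pass 70% of its speed; a pose out of reach is approached as far as the arm can. A call is refused whole if a number of a shift passes 5 or a number of a turn 8.59, either way. A call with a gripper value outside its range is refused whole. The fingers move at their own pace and stop on an object; "squeeze" is the grip in N (left out, the last holds). Time passes only in rows, so rows that do not move let the fingers close, or fill a call up. It gives the time, the measured TCP pose, the force, the opening and the grip force at its end, in the units of the state.
- manip.get_state(): the state, without advancing time (a new reading comes with each control period).
- optics.get_image(name): name is "scene" or "top" or "wrist"; returns the picture (400x640x3 uint8, red, green, blue); there is no depth.
- optics.get_calibration(name): a dict with "fov_y" (degrees; the focal length in pixels is half the picture's height over the tangent of half this angle, whatever the lens; pixels are square), "cx", "cy" (the principal point, pixels), "world_to_cam" (4x4, takes a point from world to camera coordinates). Camera axes: x right, y down, z forward; pixel columns grow to the right and rows downward; lengths in m; the calibration is good to about 2 mm. A picture is of the moment at which its call begins: read the wrist's pose just before it. get_calibration takes no time and is no camera call; for the wrist camera it gives the pose at the moment of the call.
- manip.sign_off(): hands the job in; it is judged then, once.
Trained networks look in the newest picture that a camera, given by its name, has taken for a name from the list of things; names that differ only in an ending like _2 or _b are one class to them, and where a whole thing is asked for, a point or a joint stands for the part that bears it (a point fixed in the world has none). Each returns a list of dicts, best first, with "p" (0 to 1); they miss things now and then, are a little off and sometimes report something else, mostly with a low value. They report only what shows in the picture. A call takes as long as a camera call. They do not tell look-alikes from the thing itself.
- finder.silhouettes(label, camera): "region" (400x640 bool, what is visible of it) and "box" ([centre column, centre row, width, height] in pixels, round what is visible of it).
- finder.tip_of(label, camera): "at" ([column, row] in pixels: a listed point, or the origin of a listed thing).
The state is a dict: "clock": time; "qpos": joint angles; "qd": joint speeds; "effort": joint torques, N m; "position": TCP position; "ee_rot": TCP orientation; "contact_force": force on the tool from outside, world axes, zero at the start; "moment": the same for the moment, N m; "width": finger opening in m; "gripper_force": force on a finger pad.
Only numpy, scipy, OpenCV 4.12 (cv2) and the standard library are available. Lean on these libraries where they do the work, as an engineer would, in place of code of your own. Each camera call takes 0.05 s, during which the arm holds its last target. There are 200 camera calls.

## Working session

There is one attempt and no reset: what is moved stays moved. The work goes in short steps, Python scripts to look and compute and a tool call to move; the robot and the scene stay as the last step left them, time stands still between calls to the robot, and variables do not carry over. Pictures are saved under pics/ and viewed, at most 10 in all, crops included, and the job is handed in when it is done.

Besides the shell and the picture viewer there is one more tool, called after "Request:" as a command line: name --pt "numbers of a row" for each row, then --argument value for the rest. servo_tool: Moves the arm, as the interface text tells. Its arguments: {"type":"object","properties":{"increments":{"type":"array","items":{"type":"array","items":{"type":"number"}}},"squeeze":{"type":"number"}},"required":["increments"]}

```bash
ls; mkdir -p pics
cat > h.py <<'E'
import numpy as np, cv2
from scipy.spatial.transform import Rotation as R
from rig import manip, optics, finder
def cal(n):
    c=optics.get_calibration(n); f=200/np.tan(np.radians(c["fov_y"])/2)
    return f,c["cx"],c["cy"],np.array(c["world_to_cam"])
def proj(n,P,c=None):
    f,cx,cy,T=c or cal(n); p=np.atleast_2d(P)@T[:3,:3].T+T[:3,3]
    return np.c_[cx+f*p[:,0]/p[:,2],cy+f*p[:,1]/p[:,2]]
def ray(n,uv,c=None):
    f,cx,cy,T=c or cal(n); d=T[:3,:3].T@np.array([(uv[0]-cx)/f,(uv[1]-cy)/f,1]); return -T[:3,:3].T@T[:3,3],d/np.linalg.norm(d)
def atz(n,uv,z,c=None):
    o,d=ray(n,uv,c); return o+d*(z-o[2])/d[2]
def save(n,im): cv2.imwrite("pics/"+n+".png",cv2.cvtColor(im,cv2.COLOR_RGB2BGR))
def tri(obs):
    A=np.zeros((3,3));b=np.zeros(3)
    for n,uv in obs:
        o,d=ray(n,uv);M=np.eye(3)-np.outer(d,d);A+=M;b+=M@o
    return np.linalg.solve(A,b)
E
python3 - <<'E'
from h import *
ims={n:optics.get_image(n) for n in("scene","top")}
save("a",np.vstack([cv2.resize(ims[n],(480,300)) for n in ims]))
save("top0",ims["top"]);save("scene0",ims["scene"])
print(manip.get_state())
for n in ims:
    print(n,[np.round(x,3) for x in cal(n)])
    for l in("tile","coaster","seat","keeper","knob","board","case","bowl","brush_cup"):
        print(l,[(np.round(d["at"]).tolist(),round(d["p"],2)) for d in finder.tip_of(l,n)[:3]])
E
```

```text
pics
{'clock': 0.1, 'qpos': array([ 9.92977282e-01,  2.76544824e-01,  1.50601659e+00,  2.92739779e-05,
        1.36072956e+00, -1.20985850e-01]), 'qd': array([-0.00018829, -0.00094856, -0.00320542,  0.0018462 , -0.00195024,
        0.00021645]), 'effort': array([ 6.92891444e-04, -4.17693830e+01, -2.46405065e+01, -5.10343341e-06,
        5.85298476e-03,  1.09282473e-05]), 'position': array([0.25334415, 0.51561142, 0.21461479]), 'ee_rot': array([-3.04146948e-04,  2.26438436e-01,  9.74025109e-01, -7.92953856e-04]), 'contact_force': array([ 0.75408357, -0.27751567, -0.37219403]), 'moment': array([-0.02213045, -0.00604927,  0.06869901]), 'gripper_force': 0.0, 'width': 0.08528019740770743}
scene [np.float64(412.687), np.float64(316.663), np.float64(199.971), array([[-0.15 ,  0.989, -0.019, -0.039],
       [ 0.725,  0.096, -0.682, -0.367],
       [-0.673, -0.116, -0.731,  1.912],
       [ 0.   ,  0.   ,  0.   ,  1.   ]])]
tile [([213.0, 216.0], 0.76), ([245.0, 202.0], 0.75), ([176.0, 231.0], 0.48)]
coaster [([219.0, 178.0], 0.69)]
seat [([300.0, 196.0], 0.7)]
keeper [([288.0, 192.0], 0.74)]
[... 155 characters left out ...]

top [np.float64(468.86), np.float64(319.502), np.float64(198.742), array([[ 5.000e-03, -1.000e+00, -1.900e-02,  1.370e-01],
       [-9.850e-01, -1.000e-03, -1.700e-01,  5.700e-01],
       [ 1.700e-01,  1.900e-02, -9.850e-01,  1.473e+00],
       [ 0.000e+00,  0.000e+00,  0.000e+00,  1.000e+00]])]
tile [([408.0, 211.0], 0.89), ([464.0, 159.0], 0.66), ([443.0, 190.0], 0.55)]
coaster [([450.0, 241.0], 0.66), ([407.0, 265.0], 0.56)]
seat [([341.0, 197.0], 0.58), ([357.0, 204.0], 0.22)]
keeper [([358.0, 202.0], 0.61)]
knob []
board [([347.0, 194.0], 0.67)]
case [([406.0, 265.0], 0.86), ([439.0, 188.0], 0.36)]
bowl [([402.0, 141.0], 0.73)]
brush_cup [([189.0, 240.0], 0.77), ([341.0, 200.0], 0.31)]
```

View pics/top0.png

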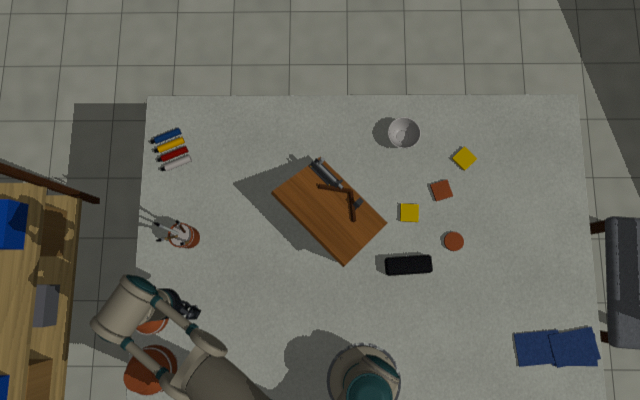

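View pics/scene0.png

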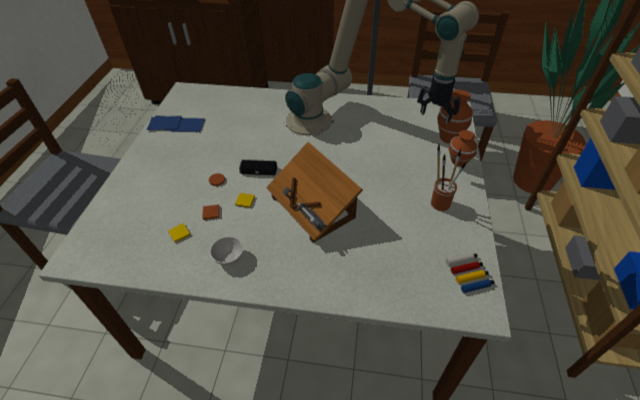

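Top view: the terracotta square is at (441,190), the round coaster at (453,241), and two yellow look-alikes at (409,212) and (464,158). The board is centred near (330,210) with its V and bolt. The tile meant is the terracotta square at (441,190), scene (211,212), because it is both square and red. Next I'll fit the board pose and confirm the tile in one crop.

```bash
cat >> h.py <<'E'
s,c_=np.sin(np.radians(32)),np.cos(np.radians(32))
def board(p):
    u=np.array([np.cos(p[0]),np.sin(p[0]),0]); z=np.array([0,0,1])
    X=c_*u+s*z; Y=np.cross(z,u); Z=np.cross(X,Y)
    return np.c_[X,Y,Z],np.array([p[1],p[2],.062])
E
python3 - <<'E'
from h import *
from scipy.optimize import least_squares
top=cv2.cvtColor(cv2.imread("pics/top0.png"),4); sc=cv2.cvtColor(cv2.imread("pics/scene0.png"),4)
C=np.array([[.205,-.155,0],[.205,.155,0],[-.03,.155,0],[-.03,-.155,0],[.02,.046,.022],[.0424,0,0]])
obs={"top":[(272,191),(343,266),(387,222),None,(358,202),(341,197)],"scene":[(362,188),(308,144),(268,188),(314,237),(288,192),(300,196)]}
cs={n:cal(n) for n in obs}
def res(p):
    M,o=board(p);r=[]
    for n in obs:
        q=proj(n,C@M.T+o,cs[n])
        r+=[(q[i]-obs[n][i])*(1 if i<4 else .5) for i in range(6) if obs[n][i]]
    return np.concatenate(r)
f=least_squares(res,[np.radians(130),.6,.1],loss="soft_l1");print(f.x,np.degrees(f.x[0]));print(res(f.x).reshape(-1,2).round(1).tolist())
np.save("b.npy",f.x);M,o=board(f.x)
def draw(im,n,k,x0,y0,w,h):
    im=cv2.resize(im[y0:y0+h,x0:x0+w],None,fx=k,fy=k,interpolation=cv2.INTER_CUBIC)
    def pl(P,col):
        q=((proj(n,np.array(P)@M.T+o,cs[n])-[x0,y0]+.5)*k).astype(int);cv2.polylines(im,[q],False,col,1)
    pl(C[[0,1,2,3,0]],(0,255,0))
    a=.105/2**.5
    pl([[a,a,.014],[0,0,.014],[a,-a,.014]],(0,255,255)); pl([[.02,-.152,.022],[.02,.046,.022]],(255,0,255)); pl([[.02,-.141,0.0],[.02,-.141,.055]],(0,0,255))
    return im
A=draw(top,"top",4,260,140,140,140);B=draw(sc,"scene",5,262,135,112,112)
D=cv2.resize(top[165:265,395:475],None,fx=4,fy=4)
save("fit",cv2.resize(np.hstack([A,B,][:2]) if 0 else np.vstack([np.hstack([A[:480],cv2.resize(B,(560,560))[:480]])]),(800,343)))
save("tile",np.vstack([cv2.resize(np.hstack([A,cv2.resize(B,(560,560))]),(800,400))[:400],np.pad(D,((0,0),(0,480),(0,0)))[60:260]]))
# tile by colour
for n,im,c0 in(("top",top,(441,190)),("scene",sc,(211,212))):
    hsv=cv2.cvtColor(im,cv2.COLOR_RGB2HSV);m=((hsv[...,0]<12)|(hsv[...,0]>172))&(hsv[...,1]>120)
    k,l=cv2.connectedComponents(m.astype(np.uint8));L=l==l[c0[1],c0[0]]
    pts=np.argwhere(L)[:,::-1];print(n,len(pts),hsv[c0[1],c0[0]])
    P=np.array([atz(n,q,.012,cs[n])[:2] for q in pts])
    r=cv2.minAreaRect(P.astype(np.float32)*1000);print(P.mean(0).round(4),r)
E
```

```text
[2.348901   0.58541996 0.04839914] 134.58211377873775
[[-0.7, -0.6], [1.1, -1.0], [-0.2, 0.5], [-0.6, 0.5], [-0.7, 1.4], [-0.1, -0.3], [0.1, -3.3], [-2.0, -1.0], [-0.0, 2.4], [-0.1, -0.2], [1.1, 0.4]]
top 315 [ 10 185 102]
[ 0.6065 -0.2649] ((606.5325317382812, -265.05987548828125), (58.895050048828125, 59.811607360839844), 17.949060440063477)
scene 201 [ 10 185 105]
[ 0.6124 -0.2637] ((612.1979370117188, -264.34393310546875), (63.0624885559082, 55.39456558227539), 17.90707015991211)
```

View pics/tile.png

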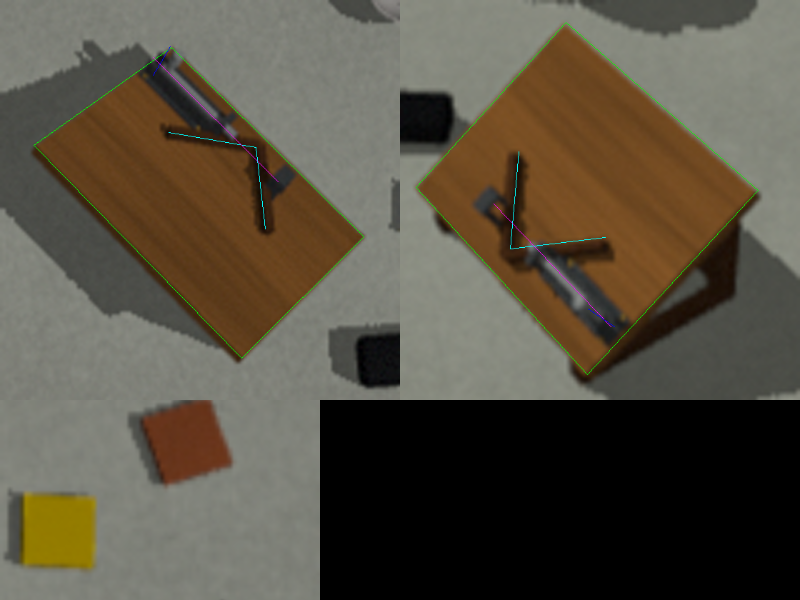

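The tile is confirmed as the red square at top (441,190), and the yellow one is excluded. The board fit overlays its edges, rails and bolt well. Next is a planner that prints increments to copy out.

```bash
cat >> h.py <<'E'
def quat(q): return R.from_quat([q[1],q[2],q[3],q[0]])
def rot(zv,yv):
    z=np.array(zv,float);z/=np.linalg.norm(z);y=np.array(yv,float);y-=z*(y@z);y/=np.linalg.norm(y)
    return R.from_matrix(np.c_[np.cross(y,z),y,z])
def plan(wps,start=None,g=-1,step=.045,ang=8.0):
    "wps: (pos,R) ; prints rows"
    st=manip.get_state(); p,r=start or (st["position"],quat(st["ee_rot"])); rows=[]
    for P,Q in wps:
        P=np.array(P);rv=(Q*r.inv()).as_rotvec();n=int(max(np.ceil(np.linalg.norm(P-p)/step),np.ceil(np.degrees(np.linalg.norm(rv))/ang),1))
        for i in range(n):
            dp=(P-p)/n; rn=R.from_rotvec(rv/n)*r
            rows.append(np.r_[r.inv().apply(dp)*100,np.degrees((r.inv()*rn).as_rotvec())]); r=rn
        p=P
    for i,w in enumerate(rows): print("["+",".join(f"{v:.2f}" for v in w)+f",{g}]",end="\n\n" if i%5==4 else ",")
    return p,r
def where():
    st=manip.get_state();print(round(st["clock"],2),st["position"].round(4),quat(st["ee_rot"]).as_matrix().round(3).tolist(),st["contact_force"].round(1),st["width"].round(4),st["gripper_force"],st["qpos"].round(2))
E
python3 - <<'E'
from h import *
a=np.radians(18);T=rot([0,0,-1],[np.cos(a),np.sin(a),0])
plan([([.30,.36,.30],quat(manip.get_state()["ee_rot"])),([.60,-.23,.22],T),([.608,-.265,.13],T)])
E
```

```text
[-2.21,-2.39,-1.69,0.00,0.00,0.00,-1],[-2.21,-2.39,-1.69,0.00,0.00,0.00,-1],[-2.21,-2.39,-1.69,0.00,0.00,0.00,-1],[-2.21,-2.39,-1.69,0.00,0.00,0.00,-1],[-2.21,-2.39,-1.69,0.00,0.00,0.00,-1]

[-3.53,-2.65,0.53,0.00,-0.00,3.06,-1],[-3.67,-2.46,0.53,0.00,-0.00,3.06,-1],[-3.79,-2.26,0.53,0.00,-0.00,3.06,-1],[-3.91,-2.05,0.53,0.00,-0.00,3.06,-1],[-4.01,-1.84,0.53,0.00,-0.00,3.06,-1]

[-4.10,-1.62,0.53,0.00,-0.00,3.06,-1],[-4.18,-1.40,0.53,0.00,-0.00,3.06,-1],[-4.25,-1.18,0.53,0.00,-0.00,3.06,-1],[-4.31,-0.95,0.53,0.00,-0.00,3.06,-1],[-4.35,-0.72,0.53,0.00,-0.00,3.06,-1]

[-4.39,-0.49,0.53,0.00,-0.00,3.06,-1],[-4.41,-0.25,0.53,0.00,-0.00,3.06,-1],[-4.41,-0.02,0.53,0.00,-0.00,3.06,-1],[-4.41,0.22,0.53,0.00,-0.00,3.06,-1],[-4.39,0.45,0.53,0.00,-0.00,3.06,-1]

[-1.19,-0.11,3.00,0.00,0.00,-0.00,-1],[-1.19,-0.11,3.00,0.00,0.00,-0.00,-1],[-1.19,-0.11,3.00,0.00,0.00,-0.00,-1],
```

Request:
servo_tool --pt "-2.2 -2.4 -1.7 0 0 0 -1" --pt "-2.2 -2.4 -1.7 0 0 0 -1" --pt "-2.2 -2.4 -1.7 0 0 0 -1" --pt "-2.2 -2.4 -1.7 0 0 0 -1" --pt "-2.2 -2.4 -1.7 0 0 0 -1"

```text
clock: 1.5
position: [0.2995, 0.3586, 0.3011]
ee_rot: [0.0, 0.226, 0.974, 0.0]
contact_force: [0.7, 0.1, -0.2]
width: 0.0856
gripper_force: 0.0
```

Request:
servo_tool --pt "-3.5 -2.6 0.5 0 0 3 -1" --pt "-3.7 -2.5 0.5 0 0 3 -1" --pt "-3.8 -2.3 0.5 0 0 3 -1" --pt "-3.9 -2.1 0.5 0 0 3 -1" --pt "-4.0 -1.8 0.5 0 0 3 -1"

```text
clock: 2.0
position: [0.3999, 0.1613, 0.2755]
ee_rot: [0.0, 0.353, 0.936, 0.0]
contact_force: [1.3, 0.0, 0.6]
width: 0.0853
gripper_force: 0.0
```

Request:
servo_tool --pt "-4.1 -1.6 0.5 0 0 3 -1" --pt "-4.2 -1.4 0.5 0 0 3 -1" --pt "-4.3 -1.2 0.5 0 0 3 -1" --pt "-4.3 -1.0 0.5 0 0 3 -1" --pt "-4.4 -0.7 0.5 0 0 3 -1"

```text
clock: 2.5
position: [0.5018, -0.0357, 0.2504]
ee_rot: [0.0, 0.472, 0.882, 0.0]
contact_force: [0.9, 0.4, 1.0]
width: 0.0852
gripper_force: 0.0
```

Request:
servo_tool --pt "-4.4 -0.5 0.5 0 0 3 -1" --pt "-4.4 -0.3 0.5 0 0 3 -1" --pt "-4.4 0 0.5 0 0 3 -1" --pt "-4.4 0.2 0.5 0 0 3 -1" --pt "-4.4 0.4 0.5 0 0 3 -1"

```text
clock: 3.0
position: [0.6032, -0.2316, 0.2251]
ee_rot: [0.0, 0.583, 0.813, 0.0]
contact_force: [1.1, 0.5, 0.5]
width: 0.0857
gripper_force: 0.0
```

Request:
servo_tool --pt "-1.2 -0.1 3 0 0 0 -1" --pt "-1.2 -0.1 3 0 0 0 -1" --pt "-1.2 -0.1 3 0 0 0 -1" --pt "0 0 0 0 0 0 -1" --pt "0 0 0 0 0 0 -1"

```text
clock: 3.5
position: [0.6111, -0.2647, 0.1353]
ee_rot: [-0.001, 0.582, 0.813, 0.0]
contact_force: [0.2, -0.1, 0.6]
width: 0.0856
gripper_force: 0.0
```

```bash
cat > look.py <<'E'
from h import *
where();c=cal("wrist");im=optics.get_image("wrist");save("w0",im)
hsv=cv2.cvtColor(im,cv2.COLOR_RGB2HSV);m=(((hsv[...,0]<13)|(hsv[...,0]>172))&(hsv[...,1]>110)&(hsv[...,2]>40)).astype(np.uint8)
k,l,s_,_=cv2.connectedComponentsWithStats(m)
for j in range(1,k):
    if s_[j,4]<400: continue
    pts=np.argwhere(l==j)[:,::-1];P=np.array([atz("wrist",q,.012,c)[:2] for q in pts])
    print(s_[j],P.mean(0).round(4),cv2.minAreaRect(P.astype(np.float32)*1000))
E
python3 look.py
```

```text
Traceback (most recent call last):
  File "look.py", line 2, in <module>
    where();c=cal("wrist");im=optics.get_image("wrist");save("w0",im)
    ~~~~~^^
  File "h.py", line 41, in where
    st=manip.get_state();print(round(st["clock"],2),st["position"].round(4),quat(st["ee_rot"]).as_matrix().round(3).tolist(),st["contact_force"].round(1),st["width"].round(4),st["gripper_force"],st["qpos"].round(2))
                                                                                                                                                          ^^^^^^^^^^^^^^^^^
AttributeError: 'float' object has no attribute 'round'
```

```bash
sed -i 's/st\["width"\].round(4)/round(float(st["width"]),4)/' h.py; python3 look.py
```

```text
3.5 [ 0.6111 -0.2647  0.1353] [[-0.322, 0.947, -0.001], [0.947, 0.322, 0.001], [0.001, -0.0, -1.0]] [ 0.2 -0.1  0.6] 0.0856 0.0 [-0.51  0.46  1.42  0.    1.26 -0.84]
[  74  122   81   74 4593] [ 0.4396 -0.2963] ((439.79583740234375, -296.6201171875), (66.4367904663086, 61.46403503417969), 43.08151626586914)
[ 281  151   70   69 4608] [ 0.6075 -0.2638] ((607.7376708984375, -264.57177734375), (58.8878288269043, 59.50428771972656), 17.433565139770508)
```

View pics/w0.png

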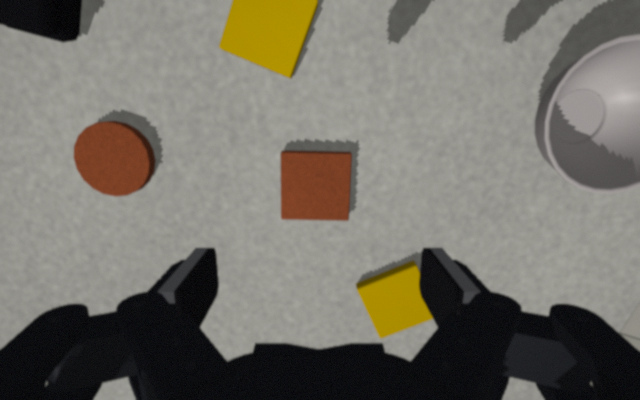

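The wrist view shows the terracotta square at (316,186), the round coaster at (113,158), and the yellow tiles clear of the finger footprints. Going down with the fingers slightly closed.

Request:
servo_tool --pt "0.16 -0.32 3 0 0 1 -0.65" --pt "0 0 3 0 0 0 -0.65" --pt "0 0 3 0 0 0 -0.65" --pt "0 0 2 0 0 0 -0.65" --pt "0 0 0.3 0 0 0 -0.65"

```text
clock: 4.05
position: [0.6073, -0.2633, 0.022]
ee_rot: [-0.001, 0.589, 0.808, 0.0]
contact_force: [0.9, -1.0, -0.3]
width: 0.0703
gripper_force: 0.0
```

Request:
servo_tool --pt "0 0 0.3 0 0 0 -0.65" --pt "0 0 0.2 0 0 0 -0.65" --pt "0 0 0.2 0 0 0 -0.65" --pt "0 0 0 0 0 0 -0.65" --pt "0 0 0 0 0 0 -0.65"

```text
clock: 4.55
position: [0.608, -0.2646, 0.016]
ee_rot: [0.001, 0.589, 0.808, 0.0]
contact_force: [-0.1, -1.1, 0.4]
width: 0.0708
gripper_force: 0.0
```

Request:
servo_tool --pt "0 0 0.2 0 0 0 -0.65" --pt "0 0 0.1 0 0 0 -0.65" --pt "0 0 0.1 0 0 0 -0.65" --pt "0 0 0.1 0 0 0 -0.65" --pt "0 0 0 0 0 0 -0.65"

```text
clock: 5.05
position: [0.6076, -0.2643, 0.0101]
ee_rot: [-0.0, 0.589, 0.808, 0.0]
contact_force: [0.1, 0.2, 0.4]
width: 0.0706
gripper_force: 0.0
```

Request:
servo_tool --pt "0 0 0.1 0 0 0 -0.65" --pt "0 0 0.1 0 0 0 -0.65" --pt "0 0 0.1 0 0 0 -0.65" --pt "0 0 0 0 0 0 -0.65" --pt "0 0 0 0 0 0 -0.65"

```text
clock: 5.55
position: [0.6077, -0.2644, 0.0073]
ee_rot: [-0.0, 0.589, 0.808, 0.0]
contact_force: [-0.0, 0.9, -0.6]
width: 0.0707
gripper_force: 0.0
```

Request:
servo_tool --pt "0 0 0 0 0 0 -0.5" --pt "0 0 0 0 0 0 -0.3" --pt "0 0 0 0 0 0 0" --pt "0 0 0 0 0 0 0" --pt "0 0 0 0 0 0 0" --squeeze 40

```text
clock: 6.05
position: [0.6077, -0.2644, 0.0074]
ee_rot: [-0.0, 0.589, 0.808, 0.0]
contact_force: [-0.8, 0.1, 0.1]
width: 0.0427
gripper_force: 0.0
```

```bash
sed -i 's/"w0"/"w1"/' look.py; python3 look.py
```

```text
6.05 [ 0.6077 -0.2644  0.0074] [[-0.306, 0.952, 0.0], [0.952, 0.306, 0.0], [0.0, 0.0, -1.0]] [-0.8  0.1  0.1] 0.0427 0.0 [-0.52  0.57  1.58  0.    1.   -0.83]
[   0  151   43  112 3468] [ 0.4642 -0.2902] ((466.1043701171875, -291.9347229003906), (19.786413192749023, 57.15359115600586), 4.111559867858887)
[  257   186   125   115 12558] [ 0.6065 -0.2617] ((607.2855834960938, -264.0358581542969), (59.10591506958008, 60.414974212646484), 17.812654495239258)
```

View pics/w1.png

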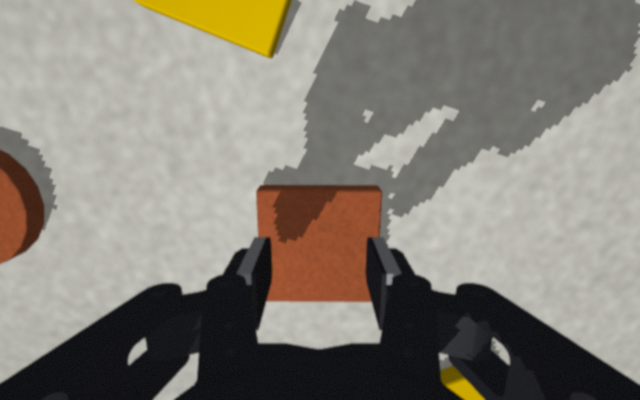

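The fingers slid over the tile without touching it (tile still at (0.607,-0.264)), so the tips are higher than I assumed. Reopening and probing lower.

Request:
servo_tool --pt "0 0 0 0 0 0 -0.7" --pt "0 0 0 0 0 0 -0.7" --pt "0 0 0 0 0 0 -0.7" --pt "0 0 0.15 0 0 0 -0.7" --pt "0 0 0.15 0 0 0 -0.7"

```text
clock: 6.6
position: [0.6077, -0.2645, 0.0043]
ee_rot: [0.0, 0.589, 0.808, 0.0]
contact_force: [0.2, 0.3, -0.1]
width: 0.0727
gripper_force: 0.0
```

Request:
servo_tool --pt "0 0 0.1 0 0 0 -0.7" --pt "0 0 0.1 0 0 0 -0.7" --pt "0 0 0.1 0 0 0 -0.7" --pt "0 0 0.1 0 0 0 -0.7" --pt "0 0 0 0 0 0 -0.7"

```text
clock: 7.1
position: [0.6077, -0.2643, 0.0002]
ee_rot: [-0.0, 0.589, 0.808, 0.0]
contact_force: [-0.5, -0.1, -0.2]
width: 0.0727
gripper_force: 0.0
```

Request:
servo_tool --pt "0 0 0.1 0 0 0 -0.7" --pt "0 0 0.1 0 0 0 -0.7" --pt "0 0 0.1 0 0 0 -0.7" --pt "0 0 0 0 0 0 -0.7" --pt "0 0 0 0 0 0 -0.7"

```text
clock: 7.6
position: [0.6077, -0.2644, -0.0027]
ee_rot: [-0.0, 0.589, 0.808, 0.0]
contact_force: [-1.0, -1.1, -0.2]
width: 0.0726
gripper_force: 0.0
```

Request:
servo_tool --pt "0 0 0.1 0 0 0 -0.7" --pt "0 0 0.1 0 0 0 -0.7" --pt "0 0 0 0 0 0 -0.7" --pt "0 0 0 0 0 0 -0.7" --pt "0 0 0 0 0 0 -0.7"

```text
clock: 8.1
position: [0.6078, -0.2645, -0.0046]
ee_rot: [0.0, 0.589, 0.808, 0.0]
contact_force: [0.1, 1.0, -0.1]
width: 0.073
gripper_force: 0.0
```

Request:
servo_tool --pt "0 0 0.1 0 0 0 -0.7" --pt "0 0 0.1 0 0 0 -0.7" --pt "0 0 0.1 0 0 0 -0.7" --pt "0 0 0 0 0 0 -0.7" --pt "0 0 0 0 0 0 -0.7"

```text
clock: 8.6
position: [0.6077, -0.2644, -0.0077]
ee_rot: [-0.0, 0.589, 0.808, 0.0]
contact_force: [-0.4, 0.3, 0.3]
width: 0.0723
gripper_force: 0.0
```

Request:
servo_tool --pt "0 0 0 0 0 0 -0.6" --pt "0 0 0 0 0 0 -0.5" --pt "0 0 0 0 0 0 -0.35" --pt "0 0 0 0 0 0 -0.2" --pt "0 0 0 0 0 0 -0.2"

```text
clock: 9.1
position: [0.6081, -0.2646, -0.0071]
ee_rot: [0.001, 0.589, 0.808, 0.0]
contact_force: [-0.6, 1.1, 3.6]
width: 0.0515
gripper_force: 1.5
```

```bash
sed -i 's/"w1"/"w2"/' look.py; python3 look.py; python3 -c "
from h import *
f,cx,cy,T=cal('wrist');print(f,cx,cy)
st=manip.get_state();r=quat(st['ee_rot']);o=-T[:3,:3].T@T[:3,3];print('cam in tool',r.inv().apply(o-st['position']),(T[:3,:3]@r.as_matrix()).round(3))
for d in(-.02,-.011,0,.008):print(d,proj('wrist',[st['position']+r.apply([0,y,d]) for y in(-.0258,.0258)]).round().tolist())
print(finder.tip_of('tile','wrist')[:2])"
```

```text
9.1 [ 0.6081 -0.2646 -0.0071] [[-0.306, 0.952, 0.001], [0.952, 0.306, -0.0], [-0.001, 0.001, -1.0]] [-0.6  1.1  3.6] 0.0515 1.459052274003625 [-0.52  0.58  1.59  0.    0.97 -0.83]
[   0  179   19   82 1051] [ 0.4723 -0.2891] ((473.1987609863281, -289.55047607421875), (7.717712879180908, 38.47020721435547), 4.0837321281433105)
[  250   192   137   126 15616] [ 0.6068 -0.2624] ((607.0010375976562, -264.0955505371094), (59.62798309326172, 61.26689910888672), 17.720022201538086)
337.2953399243891 318.4578552008448 197.11803916751558
cam in tool [ 0.06666152 -0.00043446 -0.15913045] [[-0.     1.    -0.   ]
 [-0.966 -0.    -0.258]
 [-0.258  0.     0.966]]
-0.02 [[262.0, 260.0], [377.0, 260.0]]
-0.011 [[265.0, 252.0], [374.0, 252.0]]
0 [[268.0, 243.0], [370.0, 243.0]]
0.008 [[271.0, 237.0], [368.0, 237.0]]
[{'at': [317.9, 251.9], 'p': 0.85}]
```

View pics/w2.png

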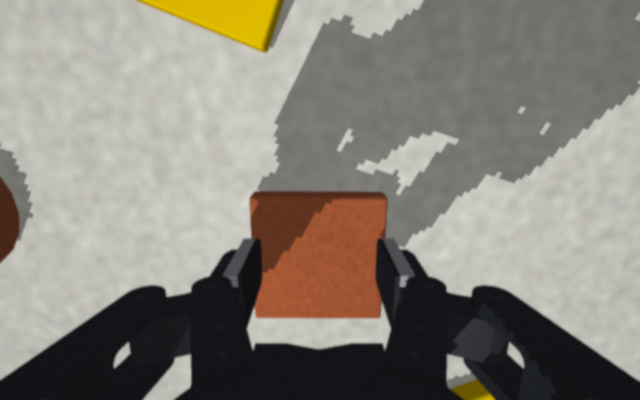

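The tips now rest lightly on the tile's top edge, with pads at (247,255) and (392,255). So they sit about 19 mm behind the TCP, and I need roughly 10 mm more depth. Reopening and lowering with contact checks.

Request:
servo_tool --pt "0 0 -0.1 0 0 0 -0.7" --pt "0 0 0 0 0 0 -0.7" --pt "0 0 0 0 0 0 -0.7" --pt "0 0 0.4 0 0 0 -0.7" --pt "0 0 0.3 0 0 0 -0.7"

```text
clock: 9.7
position: [0.6075, -0.2643, -0.0141]
ee_rot: [-0.0, 0.589, 0.808, 0.0]
contact_force: [0.2, -1.4, -0.4]
width: 0.0723
gripper_force: 0.0
```

Request:
servo_tool --pt "0 0 0.2 0 0 0 -0.7" --pt "0 0 0.1 0 0 0 -0.7" --pt "0 0 0.1 0 0 0 -0.7" --pt "0 0 0 0 0 0 -0.7" --pt "0 0 0 0 0 0 -0.7"

```text
clock: 10.2
position: [0.6078, -0.2645, -0.0176]
ee_rot: [0.0, 0.589, 0.808, 0.0]
contact_force: [-0.2, 0.4, -1.4]
width: 0.072
gripper_force: 0.0
```

Request:
servo_tool --pt "0 0 0 0 0 0 -0.55" --pt "0 0 0 0 0 0 -0.4" --pt "0 0 0 0 0 0 -0.2" --pt "0 0 0 0 0 0 0" --pt "0 0 0 0 0 0 0" --squeeze 40

```text
clock: 10.7
position: [0.6081, -0.2646, -0.017]
ee_rot: [0.0, 0.589, 0.808, 0.0]
contact_force: [-0.5, 0.1, 4.1]
width: 0.0588
gripper_force: 44.1
```

Gripped at 58.8 mm with 44 N. The tips touch the table at TCP z ≈ -0.017, so the tile's underside is about 17 mm behind the TCP.

Run:
```python
from h import *
M,o=board(np.load("b.npy")); B=lambda x,y,z:M@[x,y,z]+o
Q=rot(-M[:,2],-(M[:,0]+M[:,1]))
st=manip.get_state();r=quat(st["ee_rot"]);p=st["position"]
print(B(.13,0,.08),B(.13,0,-.01),Q.as_quat().round(3))
plan([(p+[-.0,0.0,.12],r),(B(.13,0,.08),Q),(B(.13,0,.0),Q)],g=0.2)
```

```text
[0.53779206 0.09672691 0.19873335] [0.50431506 0.13069583 0.12240902] [ 0.682  0.677  0.001 -0.276]
[-0.00,0.00,-4.00,0.00,0.00,0.00,0.2],[-0.00,0.00,-4.00,0.00,0.00,0.00,0.2],[-0.00,0.00,-4.00,0.00,0.00,0.00,0.2],[4.06,0.49,-1.07,2.10,2.90,1.97,0.2],[4.12,0.31,-0.87,2.10,2.90,1.97,0.2]

[4.17,0.14,-0.67,2.10,2.90,1.97,0.2],[4.20,-0.03,-0.46,2.10,2.90,1.97,0.2],[4.22,-0.18,-0.25,2.10,2.90,1.97,0.2],[4.21,-0.33,-0.02,2.10,2.90,1.97,0.2],[4.19,-0.48,0.20,2.10,2.90,1.97,0.2]

[4.16,-0.61,0.43,2.10,2.90,1.97,0.2],[4.11,-0.73,0.67,2.10,2.90,1.97,0.2],[-0.00,-0.00,4.00,0.00,-0.00,0.00,0.2],[-0.00,-0.00,4.00,0.00,-0.00,0.00,0.2],
```

Request:
servo_tool --pt "0 0 -4 0 0 0 0.2" --pt "0 0 -4 0 0 0 0.2" --pt "0 0 -4 0 0 0 0.2" --pt "4.1 0.5 -1.1 2.1 2.9 2 0.2" --pt "4.1 0.3 -0.9 2.1 2.9 2 0.2" --squeeze 50

```text
clock: 11.2
position: [0.5921, -0.1837, 0.1258]
ee_rot: [-0.062, 0.617, 0.785, 0.001]
contact_force: [0.0, 0.5, -2.4]
width: 0.0586
gripper_force: 56.5
```

Request:
servo_tool --pt "4.2 0.1 -0.7 2.1 2.9 2 0.2" --pt "4.2 0 -0.5 2.1 2.9 2 0.2" --pt "4.2 -0.2 -0.2 2.1 2.9 2 0.2" --pt "4.2 -0.3 0 2.1 2.9 2 0.2" --pt "4.2 -0.5 0.2 2.1 2.9 2 0.2"

```text
clock: 11.7
position: [0.553, 0.0184, 0.1774]
ee_rot: [-0.218, 0.669, 0.711, 0.0]
contact_force: [1.0, 0.1, -0.9]
width: 0.0583
gripper_force: 56.5
```

Request:
servo_tool --pt "4.2 -0.6 0.4 2.1 2.9 2 0.2" --pt "4.1 -0.7 0.7 2.1 2.9 2 0.2" --pt "0 0 1.5 0 0 0 0.2" --pt "0 0 0 0 0 0 0.2" --pt "0 0 0 0 0 0 0.2"

```text
clock: 12.2
position: [0.5326, 0.1029, 0.1857]
ee_rot: [-0.276, 0.684, 0.676, 0.0]
contact_force: [0.9, -1.0, -0.9]
width: 0.0586
gripper_force: 56.5
```

```bash
cat > rel.py <<'E'
from h import *
M,o=board(np.load("b.npy"));where();st=manip.get_state()
print("board pos",(M.T@(st["position"]-o)).round(4));r=quat(st["ee_rot"]);print((M.T@r.as_matrix()).round(3))
E
python3 - <<'E'
from rel import *
c=cal("wrist");im=optics.get_image("wrist");save("w3",im)
for n in("seat","keeper","knob"):
    for cam in("wrist","scene"):
        if cam=="scene": optics.get_image("scene")
        print(n,cam,[(d["at"],round(d["p"],2)) for d in finder.tip_of(n,cam)[:2]])
    if n=="seat": print(proj("wrist",[M@v+o for v in([.0424,0,0],[.02,.046,.022],[.02,-.141,.055])],c))
Q=rot(-M[:,2],-(M[:,0]+M[:,1]))
plan([(M@[.13,0,-.005]+o,Q)],g=.2)
E
```

```text
12.2 [0.5326 0.1029 0.1857] [[0.087, 0.924, -0.373], [0.923, 0.066, 0.378], [0.374, -0.378, -0.847]] [ 0.9 -1.  -0.9] 0.0586 56.4590585231781 [-0.16  0.48  1.41  0.32  1.72 -0.18]
board pos [ 0.13   -0.0006  0.0647]
[[ 0.704 -0.71   0.002]
 [-0.71  -0.704  0.   ]
 [ 0.001 -0.001 -1.   ]]
seat wrist []
seat scene [([302.4, 197.2], 0.55)]
[[403.60479881 287.72073541]
 [383.50838503 364.83190931]
 [664.06232348 196.00016159]]
keeper wrist []
keeper scene []
knob wrist []
knob scene [([316.4, 219.4], 0.61)]
[-0.05,-0.02,3.52,-0.00,-0.05,-0.12,0.2],[-0.04,-0.02,3.52,-0.00,-0.05,-0.12,0.2],
```

View pics/w3.png

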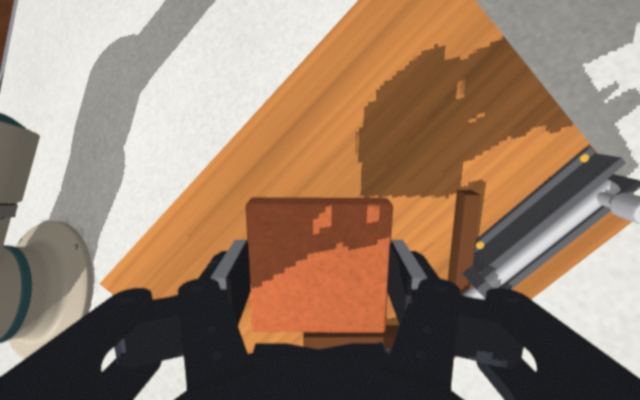

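The tile is held flat to the board at (318,265), with the right rail at (465,240) and the bolt at right. The pose error is under 1 mm. Lowering along the board's normal.

Request:
servo_tool --pt "0 0 3 0 0 0 0.2" --pt "0 0 3 0 0 0 0.2" --pt "0 0 1 0 0 0 0.2" --pt "0 0 0.2 0 0 0 0.2" --pt "0 0 0 0 0 0 0.2"

```text
clock: 13.2
position: [0.5067, 0.1304, 0.1258]
ee_rot: [-0.276, 0.683, 0.676, 0.001]
contact_force: [0.1, 0.3, -2.1]
width: 0.0583
gripper_force: 56.5
```

Request:
servo_tool --pt "0 0 0.2 0 0 0 0.2" --pt "0 0 0.2 0 0 0 0.2" --pt "0 0 0.1 0 0 0 0.2" --pt "0 0 0 0 0 0 0.2" --pt "0 0 0 0 0 0 0.2"

```text
clock: 13.7
position: [0.5042, 0.1324, 0.1211]
ee_rot: [-0.276, 0.683, 0.676, 0.001]
contact_force: [0.5, -0.7, -0.5]
width: 0.0583
gripper_force: 56.5
```

Request:
servo_tool --pt "0 0 0.1 0 0 0 0.2" --pt "0 0 0.1 0 0 0 0.2" --pt "0 0 0 0 0 0 0.2" --pt "0 0 0 0 0 0 0.2" --pt "0 0 0 0 0 0 0.2"

```text
clock: 14.2
position: [0.5033, 0.1332, 0.1194]
ee_rot: [-0.276, 0.683, 0.676, 0.001]
contact_force: [0.4, -0.8, -0.2]
width: 0.0583
gripper_force: 56.5
```

Request:
servo_tool --pt "0 0 0.1 0 0 0 0.2" --pt "0 0 0.1 0 0 0 0.2" --pt "0 0 0 0 0 0 0.2" --pt "0 0 0 0 0 0 0.2" --pt "0 0 0 0 0 0 0.2"

```text
clock: 14.7
position: [0.5028, 0.1338, 0.1179]
ee_rot: [-0.276, 0.683, 0.676, 0.001]
contact_force: [0.2, -1.6, 1.9]
width: 0.0582
gripper_force: 56.9
```

Light contact with the board. Releasing and lifting off square to the face.

Request:
servo_tool --pt "0 0 0 0 0 0 -1" --pt "0 0 -2.5 0 0 0 -1" --pt "0 0 -4 0 0 0 -1" --pt "0 0 -3 0 0 0 -1" --pt "0 0 0 0 0 0 -1"

```text
clock: 15.2
position: [0.5409, 0.0969, 0.2007]
ee_rot: [-0.274, 0.684, 0.676, 0.003]
contact_force: [-0.4, -0.0, -0.3]
width: 0.0854
gripper_force: 0.0
```

```bash
cat > chk.py <<'E'
import sys
from rel import *
tiles=[]
for cam in("top","scene"):
    im=optics.get_image(cam);c=cal(cam);a=.03*2**.5
    def d(x,col,im,k,x0,y0):
        q=((proj(cam,[M@v+o for v in([x-a,0,.012],[x,a,.012],[x+a,0,.012],[x,-a,.012],[x-a,0,.012])],c)-[x0,y0]+.5)*k).astype(int);cv2.polylines(im,[q],False,col,1)
    x0,y0,w=(280,140,100) if cam=="top" else (265,140,100)
    z=cv2.resize(im[y0:y0+w,x0:x0+w],(400,400),interpolation=cv2.INTER_CUBIC);d(.0424,(0,255,0),z,4,x0,y0);tiles.append(z)
save(sys.argv[1],np.hstack(tiles))
E
python3 chk.py c1
```

```text
15.2 [0.5409 0.0969 0.2007] [[0.085, 0.927, -0.366], [0.923, 0.064, 0.379], [0.375, -0.37, -0.85]] [-0.4 -0.  -0.3] 0.0854 0.0 [-0.17  0.48  1.37  0.32  1.75 -0.18]
board pos [ 0.1293 -0.0023  0.0828]
[[ 0.705 -0.709 -0.004]
 [-0.709 -0.705 -0.006]
 [ 0.001  0.007 -1.   ]]
```

View pics/c1.png

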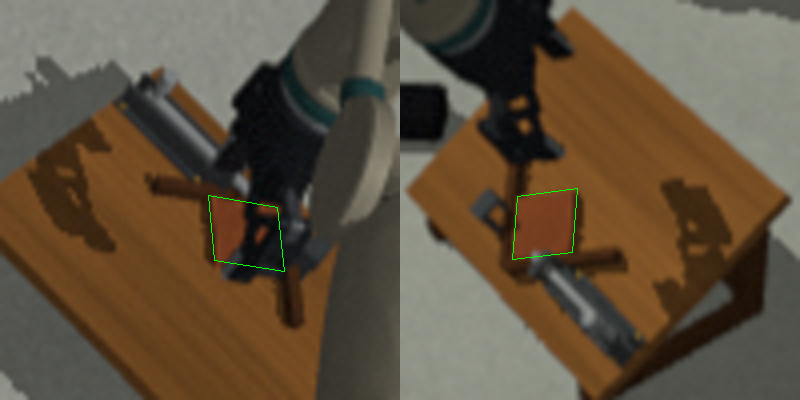

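The scene crop shows the tile lying on the predicted home outline (545,225), with its two edges on the rails. Next I'll measure the knob and plan the approach.

Run:
```python
from rel import *
for cam in("scene","top"):
    optics.get_image(cam)
    for d in finder.tip_of("knob",cam)[:2]:
        oo,dd=ray(cam,d["at"]);a=M.T@(oo-o);b=M.T@dd;t=(.055-a[2])/b[2];print(cam,round(d["p"],2),(a+b*t).round(4))
Q=rot(-M[:,2],-M[:,0])
plan([(M@[.06,-.11,.115]+o,Q),(M@[.02,-.139,.095]+o,Q)],ang=7.5)
```

```text
15.3 [0.5378 0.098  0.1979] [[0.087, 0.924, -0.372], [0.923, 0.066, 0.379], [0.375, -0.377, -0.847]] [ 0.4 -0.3 -0.3] 0.0854 0.0 [-0.17  0.48  1.38  0.32  1.75 -0.18]
board pos [ 0.1303 -0.0009  0.0788]
[[ 0.704 -0.71   0.002]
 [-0.71  -0.704 -0.001]
 [ 0.002 -0.001 -1.   ]]
scene 0.63 [ 0.0215 -0.1244  0.055 ]
top 0.58 [ 0.0116 -0.1284  0.055 ]
[0.47,2.12,-0.63,-0.04,-0.01,7.46,-1],[0.74,2.04,-0.63,-0.04,-0.01,7.46,-1],[1.00,1.93,-0.63,-0.04,-0.01,7.46,-1],[1.24,1.79,-0.63,-0.04,-0.01,7.46,-1],[1.46,1.61,-0.63,-0.04,-0.01,7.46,-1]

[1.66,1.41,-0.63,-0.04,-0.01,7.46,-1],[1.45,2.00,1.00,-0.00,-0.00,0.00,-1],[1.45,2.00,1.00,-0.00,-0.00,-0.00,-1],
```

Request:
servo_tool --pt "0.5 2.1 -0.6 0 0 7.5 -1" --pt "0.7 2.0 -0.6 0 0 7.5 -1" --pt "1.0 1.9 -0.6 0 0 7.5 -1" --pt "1.2 1.8 -0.6 0 0 7.5 -1" --pt "1.5 1.6 -0.6 0 0 7.5 -1"

```text
clock: 16.0
position: [0.6484, 0.1156, 0.1916]
ee_rot: [-0.262, 0.865, 0.418, -0.09]
contact_force: [0.8, 0.4, 0.4]
width: 0.0853
gripper_force: 0.0
```

Request:
servo_tool --pt "1.7 1.4 -0.6 0 0 7.5 -1" --pt "1.2 2.0 1 0 0 0 -1" --pt "1.2 2.0 1 0 0 0 -1" --pt "0 0 0 0 0 0 -1" --pt "0 0 0 0 0 0 -1"

```text
clock: 16.5
position: [0.7031, 0.1192, 0.1522]
ee_rot: [-0.257, 0.89, 0.363, -0.107]
contact_force: [0.6, 0.1, -0.3]
width: 0.0854
gripper_force: 0.0
```

Run:
```python
from rel import *
c=cal("wrist");im=optics.get_image("wrist").copy()
for d in finder.tip_of("knob","wrist")[:2]:
    oo,dd=ray("wrist",d["at"],c);a=M.T@(oo-o);b=M.T@dd;t=(.055-a[2])/b[2];print(d["at"],round(d["p"],2),(a+b*t).round(4))
for y in(-.141,-.131,-.121):
    q=proj("wrist",[M@[.02,y,.055]+o],c)[0];cv2.circle(im,tuple(int(v) for v in q),3,(255,0,0),-1)
save("w4",im)
```

```text
16.5 [0.7031 0.1192 0.1522] [[0.714, 0.59, -0.376], [0.7, -0.605, 0.379], [-0.004, -0.534, -0.845]] [ 0.6  0.1 -0.3] 0.0854 0.0 [-0.11  0.76  0.95  0.36  1.87  0.71]
board pos [ 0.0205 -0.1335  0.0935]
[[-0.005 -1.     0.005]
 [-1.     0.005  0.001]
 [-0.001 -0.005 -1.   ]]
[320.9, 225.1] 0.6 [ 0.0207 -0.1285  0.055 ]
```

View pics/w4.png

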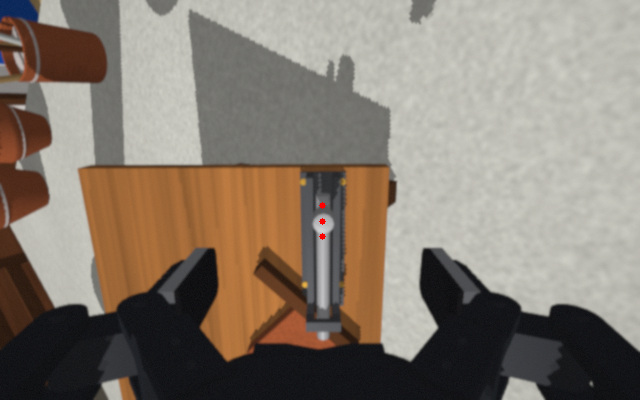

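The knob top at (322,222) matches the middle mark, board y ≈ -0.1305 (travel ≈ 10 mm). It is centred between the fingers. Going down and gripping.

Request:
servo_tool --pt "-0.25 0 2.5 0 0 0 -1" --pt "0 0 2.5 0 0 0 -1" --pt "0 0 1 0 0 0 -1" --pt "0 0 0 0 0 0 -1" --pt "0 0 0 0 0 0 -1"

```text
clock: 17.1
position: [0.6808, 0.1397, 0.1039]
ee_rot: [-0.255, 0.89, 0.363, -0.104]
contact_force: [-0.8, -0.3, -0.2]
width: 0.0853
gripper_force: 0.0
```

Request:
servo_tool --pt "0 0 0 0 0 0 -0.5" --pt "0 0 0 0 0 0 0" --pt "0 0 0 0 0 0 0.3" --pt "0 0 0 0 0 0 0.6" --pt "0 0 0 0 0 0 0.9" --squeeze 30

```text
clock: 17.6
position: [0.6816, 0.1384, 0.1016]
ee_rot: [-0.254, 0.891, 0.363, -0.104]
contact_force: [7.5, -8.5, -7.0]
width: 0.0122
gripper_force: 16.1
```

Request:
servo_tool --pt "0 0 0 0 0 0 1" --pt "0 0 0 0 0 0 1" --pt "0 0 0 0 0 0 1" --pt "0 0 0 0 0 0 1" --pt "0 0 0 0 0 0 1"

```text
clock: 18.1
position: [0.6817, 0.1383, 0.1016]
ee_rot: [-0.254, 0.891, 0.362, -0.104]
contact_force: [3.4, -3.4, -2.0]
width: 0.0115
gripper_force: 29.2
```

```bash
python3 rel.py
```

```text
18.1 [0.6817 0.1383 0.1016] [[0.716, 0.593, -0.369], [0.698, -0.608, 0.377], [-0.001, -0.528, -0.849]] [ 3.4 -3.4 -2. ] 0.0115 29.222962260246277 [-0.09  0.75  1.09  0.35  1.73  0.69]
board pos [ 0.018  -0.1317  0.0354]
[[-0.005 -1.    -0.002]
 [-1.     0.005 -0.002]
 [ 0.002  0.002 -1.   ]]
```

Knob gripped. Pulling along board +y, which is tool -x.

Request:
servo_tool --pt "-0.8 0 0 0 0 0 1" --pt "-1.2 0 0 0 0 0 1" --pt "-1.2 0 0 0 0 0 1" --pt "-1.2 0 0 0 0 0 1" --pt "-1.0 0 0 0 0 0 1"

```text
clock: 18.6
position: [0.6436, 0.1008, 0.1016]
ee_rot: [-0.254, 0.891, 0.362, -0.103]
contact_force: [5.2, -2.9, -3.3]
width: 0.0112
gripper_force: 29.2
```

Request:
servo_tool --pt "-0.8 0 0 0 0 0 1" --pt "-0.6 0 0 0 0 0 1" --pt "-0.4 0 0 0 0 0 1" --pt "-0.2 0 0 0 0 0 1" --pt "0 0 0 0 0 0 1"

```text
clock: 19.1
position: [0.6293, 0.0867, 0.1016]
ee_rot: [-0.254, 0.891, 0.362, -0.103]
contact_force: [4.8, -4.1, -3.5]
width: 0.0111
gripper_force: 29.3
```

```bash
python3 rel.py
```

```text
19.1 [0.6293 0.0867 0.1016] [[0.716, 0.593, -0.368], [0.698, -0.609, 0.378], [0.0, -0.527, -0.85]] [ 4.8 -4.1 -3.5] 0.0111 29.259620904922485 [-0.16  0.68  1.25  0.32  1.67  0.59]
board pos [ 0.018  -0.0581  0.0355]
[[-0.005 -1.    -0.003]
 [-1.     0.005 -0.003]
 [ 0.003  0.003 -1.   ]]
```

Request:
servo_tool --pt "-0.2 0 0 0 0 0 1" --pt "-0.15 0 0 0 0 0 1" --pt "-0.1 0 0 0 0 0 1" --pt "-0.1 0 0 0 0 0 1" --pt "0 0 0 0 0 0 1"

```text
clock: 19.6
position: [0.6271, 0.0845, 0.1017]
ee_rot: [-0.254, 0.891, 0.362, -0.101]
contact_force: [8.3, -0.0, -4.5]
width: 0.0115
gripper_force: 29.3
```

```bash
python3 rel.py
```

```text
19.6 [0.6271 0.0845 0.1017] [[0.717, 0.595, -0.364], [0.697, -0.608, 0.38], [0.005, -0.526, -0.85]] [ 8.3 -0.  -4.5] 0.0115 29.255812168121338 [-0.17  0.67  1.26  0.32  1.67  0.59]
board pos [ 0.018  -0.055   0.0355]
[[-0.003 -1.    -0.004]
 [-1.     0.003 -0.007]
 [ 0.007  0.004 -1.   ]]
```

Request:
servo_tool --pt "-0.1 0 0 0 0 0 1" --pt "-0.1 0 0 0 0 0 1" --pt "-0.1 0 0 0 0 0 1" --pt "0 0 0 0 0 0 1" --pt "0 0 0 0 0 0 1"

```text
clock: 20.1
position: [0.6271, 0.0844, 0.1017]
ee_rot: [-0.255, 0.891, 0.363, -0.098]
contact_force: [11.3, 4.8, -5.7]
width: 0.0113
gripper_force: 29.3
```

```bash
python3 rel.py
```

```text
20.1 [0.6271 0.0844 0.1017] [[0.718, 0.596, -0.36], [0.696, -0.607, 0.383], [0.01, -0.526, -0.851]] [11.3  4.8 -5.7] 0.0113 29.260986149311066 [-0.17  0.67  1.26  0.32  1.66  0.58]
board pos [ 0.018  -0.055   0.0356]
[[-0.002 -1.    -0.005]
 [-1.     0.002 -0.013]
 [ 0.013  0.005 -1.   ]]
```

The bolt is against its stop: no further motion and 11 N of reaction. Opening and backing off.

Request:
servo_tool --pt "0 0 0 0 0 0 0.5" --pt "0 0 0 0 0 0 -0.2" --pt "0 0 0 0 0 0 -0.7" --pt "0 0 0 0 0 0 -1" --pt "0 0 -1 0 0 0 -1"

```text
clock: 20.6
position: [0.6235, 0.0787, 0.1107]
ee_rot: [-0.257, 0.89, 0.363, -0.106]
contact_force: [-0.1, -0.0, 0.2]
width: 0.0781
gripper_force: 0.0
```

Request:
servo_tool --pt "0 0 -3 0 0 0 -1" --pt "0 0 -4 0 0 0 -1" --pt "2 0 -4 0 0 0 -1" --pt "4 0 -3 0 0 0 -1" --pt "4 0 -3 0 0 0 -1"

```text
clock: 21.1
position: [0.7577, 0.0816, 0.2564]
ee_rot: [-0.255, 0.891, 0.362, -0.103]
contact_force: [1.5, 0.0, 0.6]
width: 0.0858
gripper_force: 0.0
```

```bash
python3 chk.py c2
```

```text
21.1 [0.7577 0.0816 0.2564] [[0.716, 0.592, -0.368], [0.698, -0.608, 0.38], [0.001, -0.529, -0.849]] [1.5 0.  0.6] 0.0858 0.0 [-0.15  0.85  0.52  0.41  2.19  0.82]
board pos [ 0.0205 -0.1461  0.2164]
[[-0.004 -1.    -0.001]
 [-1.     0.004 -0.004]
 [ 0.004  0.001 -1.   ]]
```

View pics/c2.png

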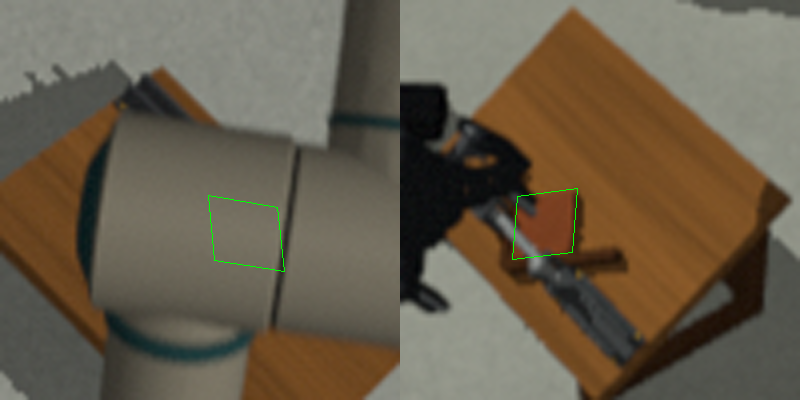

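The scene crop shows the tile on its home outline and the rod running across its corner to the keeper, which the gripper partly hides. A numeric check of the knob from the wrist camera:

Run:
```python
from rel import *
for cam in("wrist","scene"):
    c=cal(cam);optics.get_image(cam)
    for l,h in(("knob",.055),("tile",0)):
        for d in finder.tip_of(l,cam)[:2]:
            oo,dd=ray(cam,d["at"],c);a=M.T@(oo-o);b=M.T@dd;t=(h-a[2])/b[2];print(cam,l,round(d["p"],2),(a+b*t).round(4))
```

```text
21.2 [0.7625 0.0839 0.2545] [[0.714, 0.6, -0.362], [0.701, -0.605, 0.379], [0.008, -0.524, -0.852]] [-0.1  0.8 -1.1] 0.0854 0.0 [-0.14  0.86  0.51  0.41  2.19  0.82]
board pos [ 0.018  -0.1511  0.2157]
[[ 0.002 -1.    -0.007]
 [-1.    -0.002 -0.008]
 [ 0.008  0.007 -1.   ]]
wrist knob 0.82 [ 0.0222 -0.0525  0.055 ]
wrist tile 0.86 [0.0398 0.0043 0.    ]
scene knob 0.61 [ 0.0124 -0.0597  0.055 ]
scene tile 0.75 [-0.1275  0.188   0.    ]
scene tile 0.74 [ 0.0109 -0.0244  0.    ]
```

Wrist check: the knob is at y = -0.0525 (home is -0.053), and the tile is at its seat within the network's error. Handing in.

```bash
python3 -c "
from rig import manip
print(manip.sign_off())"
```

```text
the job is handed in; nothing more can be done
None
```

The tile slid home into the corner between the rails, the bolt is pushed across to its stop with the tip in the keeper, and I handed the job in at about 21 s with nothing else touched.

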